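# Press an airtight tub's lid home

## Robot

A 6-joint arm with a two-finger parallel gripper is mounted at the origin on the work surface; the furniture and walls round the work are solid. World frame = base frame: x ahead of the robot, y to its left, z up, the work surface at z = 0. Lengths are in m, angles in rad, forces in N, time in s.
With the tool pointing down it reaches from about 0.3 to 0.875 m from the base axis. Payload 6.4 kg.
Tool frame: the origin (TCP) lies between the finger pads; the fingertips stand 8 mm ahead of it and the grasp point (between the pads) lies 11 mm behind it (ctrl.finger_overhang is the distance from the TCP to the fingertips, in m); z points along the fingers, y is the line along which they close (so a half turn about z gives the same grasp; the last joint's range is limited). The gripper opens to 85 mm and grips with 20 to 120 N. Pads are 22 mm wide; open, the fingers measure 114 mm over their backs; the gripper's body (76 mm by 85 mm) begins 54 mm behind the grasp point. The pads swing forward as they close: fully open they stand 13 mm farther back than shut.
Start: joints at [-1.425, 0.181, 1.607, -0, 1.354, -0.206], TCP at [0.198, -0.54, 0.239] pointing down, gripper open.
Joint ranges: [-2.99, 2.99], [-0.89, 2.07], [0.3, 2.58], [-1.14, 4.28], [0, 2.63], [-3.12, 3.12]. Speed limits (rad/s): [2.57, 2.57, 3.01, 3.14, 3.14, 3.14].

## Interface

Orientations are given as a unit quaternion [w, x, y, z].
In Python, from bench import ctrl, camera gives the robot as it stands.
- The arm moves only by the shell command python3 -m pendant 'ROWS' [OPENING]. ROWS is JSON, a list of rows, each a list of 6 numbers: the shift along the world's x, y, z normalised to -1 to 1, where 1 is 200 mm, then the turn, a rotation vector about the world's x, y, z normalised to -1 to 1, where 1 is pi/2 rad. In form: [[dx, dy, dz, rx, ry, rz], ...]. A call has exactly 10 rows; each row shifts and turns the commanded pose from where the row before left it; what a row does not reach is not made up. A row lasts 1/8 s, in which the tool goes at most 62.5 mm and 10.7 degrees, less where a joint would pass 70% of its speed; a pose out of reach is approached as far as the arm can. A call with a number of a shift or a turn outside -1 to 1 is refused whole. A call with a gripper value outside its range is refused whole. OPENING is the opening, from -1 (shut) to 1 (fully open), set as the call begins (- or left out, the last holds). The fingers move at their own pace and stop on an object; the grip force is fixed at half the most. Time passes only in rows, so rows that do not move let the fingers close, or fill a call up. It gives the time, the measured TCP pose, the force, the opening and the grip force at its end, in the units of the state.
- ctrl.get_obs(): the state, without advancing time (a new reading comes with each control period).
- camera(name): name is "scene" or "side" or "wrist"; returns a dict with "color" (420x560x3 uint8, blue, green, red), "fx", "fy", "cx", "cy" (pixels), "distortion" ([k1, k2, p1, p2, k3] as OpenCV has them; the pictures are not rectified), "xyz" and "rotation" of the camera in the world; the wrist camera has in their place "hand_eye" (4x4, takes a point from camera to tool coordinates, whose origin is the TCP and whose axes are the flange's). Camera axes: x right, y down, z forward; pixel columns grow to the right and rows downward; lengths in m; the calibration is good to about 2 mm. A picture is of the moment at which its call begins: read the wrist's pose just before it. There is no depth.
- ctrl.hand_in(): hands the job in; it is judged then, once.
The state is a dict: "time_s": time; "q": joint angles; "dq": joint speeds; "joint_efforts": joint torques, N m; "eef_pos": TCP position; "eef_rot": TCP orientation; "wrist_force": force on the tool from outside, world axes, zero at the start; "torque": the same for the moment, N m; "opening": opening from 0.0 (shut) to 1.0 (fully open); "grasp_force": force on a finger pad.
Only numpy, scipy, OpenCV 4.12 (cv2) and the standard library are available. Lean on these libraries where they do the work, as an engineer would, in place of code of your own. Each camera call takes 0.05 s, during which the arm holds its last target. There are 200 camera calls.

## Task

The tub with the blue lid is packed and ready to go, but three edges of its lid have sprung up off the seal. Press each raised edge fully down, one after another, until the blue lid is flush all round and stays so. Do not touch the tub with the green lid: it still has to be filled.

Things in the scene. Friction and masses are not known exactly. Their poses are not given: they have to be found in the camera images.
- blue_edge_a (a point): press point of one raised edge section of the blue lid: a stiff strip 84 mm long, 33 mm wide, in the middle of one side of the lid, hinged along its inner side. The point is on its top face, midway along, 24 mm out from the hinge, 9 mm in from the lip. Seated it is 90 mm above the bench (z = 0.090), level with the lid; at the start 9 to 14 mm higher.
- blue_edge_b (a point): the same point of the next raised edge section, a quarter turn on. The side opposite b is already seated and fixed. Each section resists with about 5 N at its point all the way down, stops firmly when seated and stays where it is left. The orange seal shows beneath a raised one.
- blue_edge_c (a point): the same point of the third raised edge section, on the side opposite a. The blue-lidded tub is square, white, 150 x 150 mm, lid top flat and 90 mm above the bench (a low pad in its middle 2 mm higher), corners held; it is heavy and does not slide.
- green_tub: the other tub, same shape and size but with a green lid, its edges raised too: not to be touched. Origin at the centre of its underside, on the bench; its z axis points up. The two tubs stand side by side, centres 0.22 m or more apart, either one on the left.

How it is judged:
By the outcome, as a careful person would: the job done as asked, in the order asked, and still so for the second after the job is handed in, with the robot touching nothing.
It also fails if it takes over 35 s, if anything falls off the work surface, if the arm or the gripper's body presses on something with over 40 N, if the wrist force passes 120 N, or if a joint passes its speed limit or range.

## Working session

There is one attempt and no reset: what is moved stays moved. The work goes in short steps, Python scripts to look and compute and a shell command to move; the robot and the scene stay as the last step left them, time stands still between calls to the robot, and variables do not carry over. Pictures are saved under pics/ and viewed, at most 10 in all, crops included, and the job is handed in when it is done.

```bash
mkdir -p pics
cat > h.py <<'E'
import numpy as np, cv2
from bench import ctrl, camera
def ray(c,uv):
    K=np.array([[c["fx"],0,c["cx"]],[0,c["fy"],c["cy"]],[0,0,1.]])
    n=cv2.undistortPoints(np.array(uv,float).reshape(-1,1,2),K,np.array(c["distortion"],float))[:,0]
    d=np.c_[n,np.ones(len(n))]
    R=np.array(c["rotation"],float)
    if R.shape!=(3,3): R=q2R(R.ravel())
    return np.array(c["xyz"],float), d@R.T
def q2R(q):
    from scipy.spatial.transform import Rotation as r
    return r.from_quat([q[1],q[2],q[3],q[0]]).as_matrix()
def onplane(c,uv,z):
    o,d=ray(c,uv); return o+d*((z-o[2])/d[:,2])[:,None]
E
python3 - <<'E'
from h import *
ims=[]
for n in("scene","side"):
    c=camera(n); ims.append(c["color"]); print(n,c["xyz"],c["rotation"],c["fx"])
    cv2.imwrite(f"pics/{n}.png",c["color"])
    h=cv2.cvtColor(c["color"],cv2.COLOR_BGR2HSV)
    m=cv2.inRange(h,(98,90,50),(125,255,255))
    for k in cv2.findContours(m,0,2)[0]:
        if cv2.contourArea(k)>300: print(cv2.contourArea(k),cv2.boundingRect(k))
o=ctrl.get_obs();print(o["eef_rot"],o["time_s"],ctrl.finger_overhang)
E
```

```text
scene [0.14678143 0.68635124 0.64306141] [ 0.10845443 -0.23202298  0.86726393 -0.42691481] 479.93096163741757
3031.0 (284, 146, 80, 53)
side [0.76232783 0.6265587  0.79412959] [-0.0691607   0.20531517  0.9138401  -0.34345123] 523.3652131800116
4315.0 (216, 133, 100, 73)
[-7.95993210e-04  9.84566632e-01  1.75008324e-01  8.81749811e-06] 0.1 0.008
```

View pics/scene.png

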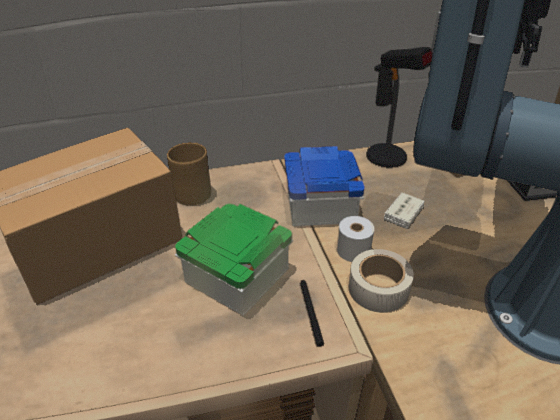

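View pics/side.png

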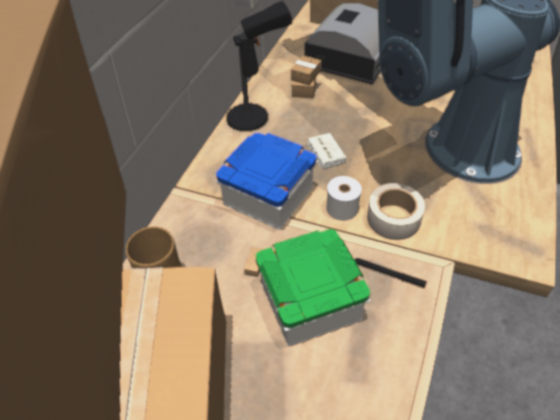

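The scene view shows the blue lid at about (323,172), the side view at (267,167), with the green tub nearer the cameras. The next step is its pose, plus enlarged crops.

Run:
```python
from h import *
out=[]
for n,b in(("scene",(275,135,100,90)),("side",(205,120,125,105))):
    c=camera(n)
    h=cv2.cvtColor(c["color"],cv2.COLOR_BGR2HSV)
    m=cv2.inRange(h,(98,90,50),(125,255,255))
    k=max(cv2.findContours(m,0,2)[0],key=cv2.contourArea)
    p=onplane(c,k[:,0],.093)[:,:2].astype(np.float32)
    print(n,"rect on z=.093",cv2.minAreaRect(p*1000))
    g=cv2.inRange(h,(45,90,40),(80,255,255)); k=max(cv2.findContours(g,0,2)[0],key=cv2.contourArea)
    print("green",cv2.minAreaRect(onplane(c,k[:,0],.093)[:,:2].astype(np.float32)*1000))
    x,y,w,hh=b; out.append(cv2.resize(c["color"][y:y+hh,x:x+w],(400,360),interpolation=2))
cv2.imwrite("pics/crop.png",np.hstack(out))
```

```text
scene rect on z=.093 ((486.2857360839844, -63.291648864746094), (150.71934509277344, 186.66416931152344), 34.16237258911133)
green ((521.9939575195312, 203.05508422851562), (166.7029571533203, 162.59201049804688), 85.60244750976562)
side rect on z=.093 ((491.62890625, -62.05705261230469), (166.5284423828125, 157.81968688964844), 34.43134307861328)
green ((527.9178466796875, 201.66458129882812), (159.4418182373047, 154.99769592285156), 85.95492553710938)
```

View pics/crop.png

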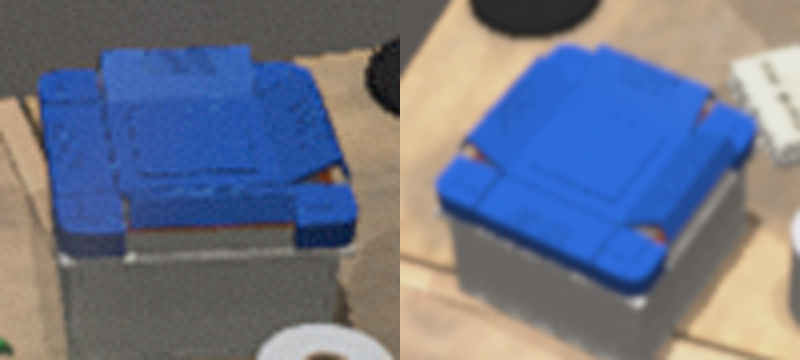

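The crop shows the seated side at left in the scene view, which is front-left in the side view. The other three sides are raised, with orange showing under them. Before travelling I'll check the scanner stand and the hand-eye transform.

Run:
```python
from h import *
a=camera("scene");b=camera("side")
print("base",onplane(a,[(387,155)],0),onplane(b,[(247,118)],0))
for n,u,v in(("tip",(430,57),(288,14)),("back",(383,70),(237,38))):
    o1,d1=ray(a,[u]);o2,d2=ray(b,[v]);d1=d1[0];d2=d2[0]
    s=np.linalg.lstsq(np.c_[d1,-d2],o2-o1,rcond=None)[0];print(n,o1+s[0]*d1,o2+s[1]*d2)
for n,u in(("seated scene",(290+ -0,178)),):print(n,onplane(a,[u],.09))
w=camera("wrist");print(np.round(w["hand_eye"],3),w["fx"])
print(q2R(ctrl.get_obs()["eef_rot"]).round(3))
```

```text
base [[ 0.43229537 -0.33469676  0.        ]] [[ 0.43255159 -0.32581375  0.        ]]
tip [ 0.35149977 -0.25522347  0.30201566] [ 0.35429809 -0.2513032   0.29287215]
back [ 0.455267   -0.28379923  0.24038952] [ 0.45376962 -0.28647147  0.24568055]
seated scene [[ 0.53130967 -0.00751311  0.09      ]]
[[-0.001 -0.959 -0.284  0.072]
 [ 1.    -0.001  0.    -0.   ]
 [-0.001 -0.284  0.959 -0.134]
 [ 0.     0.     0.     1.   ]] 373.9462756309912
[[ 0.939  0.345 -0.   ]
 [ 0.345 -0.939  0.   ]
 [ 0.    -0.    -1.   ]]
```

```bash
python3 -m pendant '[[0,0,0.3,0,0,0],[0,0,0.3,0,0,0],[0,0,0.3,0,0,0],[0.14,0.26,0.05,0,0,0],[0.14,0.26,0.05,0,0,0],[0.14,0.26,0,0,0,0],[0.14,0.26,0,0,0,0],[0.14,0.26,0,0,0,0],[0.14,0.26,0,0,0,0],[0.14,0.26,0,0,0,0]]' -1
```

```text
time_s: 1.6
eef_pos: [0.3946, -0.174, 0.4396]
eef_rot: [0.0, 0.985, 0.175, 0.0]
wrist_force: [1.0, -0.3, -0.8]
opening: -0.001
grasp_force: 0.0
```

```bash
python3 -m pendant '[[0.14,0.26,0,0,0,0],[0.14,0.26,0,0,0,0],[0.1,0.03,-0.1,0,0,0],[0,0,-0.25,0,0,0],[0,0,-0.25,0,0,0],[0,0,-0.2,0,0,0],[0,0,0,0,0,0],[0,0,0,0,0,0],[0,0,0,0,0,0],[0,0,0,0,0,0]]'
python3 - <<'E'
from h import *
o=ctrl.get_obs();c=camera("wrist");print(o["time_s"],o["eef_pos"],o["wrist_force"])
cv2.imwrite("pics/w1.png",c["color"])
E
```

```text
time_s: 2.85
eef_pos: [0.4709, -0.0661, 0.2808]
eef_rot: [0.001, 0.985, 0.175, 0.001]
wrist_force: [-0.5, -1.1, 0.1]
opening: -0.0
grasp_force: 0.0
2.85 [ 0.47086682 -0.0661034   0.28083487] [-0.47758944 -1.0580132   0.10431277]
```

View pics/w1.png

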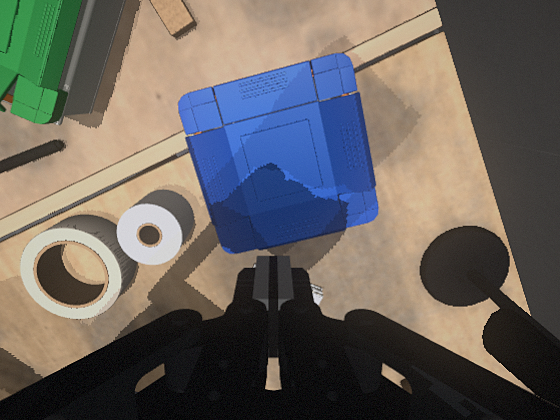

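The wrist view shows the blue lid from (180,95) to (378,220). The top side is seated, and the left, bottom and right sides are raised.

```bash
cat >> h.py <<'E'
def wcam():
    o=ctrl.get_obs();c=camera("wrist");H=np.array(c["hand_eye"]);R=q2R(o["eef_rot"])
    c["rotation"]=R@H[:3,:3];c["xyz"]=np.array(o["eef_pos"])+R@H[:3,3];return c,o
E
python3 - <<'E'
from h import *
c,o=wcam()
h=cv2.cvtColor(c["color"],cv2.COLOR_BGR2HSV)
m=cv2.morphologyEx(cv2.inRange(h,(100,110,30),(125,255,255)),2,np.ones((3,3)))
k=max(cv2.findContours(m,0,2)[0],key=cv2.contourArea)
p=onplane(c,k[:,0],.09)[:,:2].astype(np.float32)
(cc,s,a)=cv2.minAreaRect(p);print(cc,s,a)
# hinge corners seen by hand (TL,TR) of the seated strip and inner ends
q=onplane(c,[(217,97),(312,68),(223,130),(318,101),(178,97),(352,52),(378,218),(222,253)],.09)[:,:2]
print(q.round(4));print("outer mid",q[4:].mean(0))
E
```

```text
(0.48990681767463684, -0.06801630556583405) (0.15080343186855316, 0.15153682231903076) 34.314598083496094
[[ 0.5219  0.0021]
 [ 0.5702 -0.0638]
 [ 0.4979 -0.0109]
 [ 0.5478 -0.0781]
 [ 0.5107  0.0326]
 [ 0.5925 -0.0896]
 [ 0.4713 -0.1683]
 [ 0.3894 -0.045 ]]
outer mid [ 0.49098341 -0.06758693]
```

Centre is (0.490, -0.068) with yaw 34.3°, and the size measures 151 mm, as it should. Press points 65 mm out are (0.453,-0.014), (0.436,-0.105) and (0.527,-0.122).

```bash
python3 -m pendant '[[-0.05,0.13,-0.25,0,0,0.08],[-0.04,0.13,-0.25,0,0,0.08],[0,0,-0.25,0,0,0],[0,0,0,0,0,0],[0,0,-0.034,0,0,0],[0,0,-0.034,0,0,0],[0,0,-0.034,0,0,0],[0,0,-0.034,0,0,0],[0,0,-0.034,0,0,0],[0,0,0,0,0,0]]'
```

```text
time_s: 4.2
eef_pos: [0.453, -0.0136, 0.0977]
eef_rot: [-0.0, 0.955, 0.297, 0.0]
wrist_force: [-9.8, 4.0, 21.9]
opening: 0.003
grasp_force: 11.2
```

```bash
python3 -m pendant '[[0,0,-0.008,0,0,0],[0,0,0,0,0,0],[0,0,0.1,0,0,0],[0,0,0.108,0,0,0],[-0.04,-0.23,0,0,0,0],[-0.045,-0.227,0,0,0,0],[0,0,0,0,0,0],[0,0,0,0,0,0],[0,0,-0.05,0,0,0],[0,0,-0.05,0,0,0]]'
```

```text
time_s: 5.45
eef_pos: [0.4351, -0.1042, 0.1144]
eef_rot: [-0.0, 0.955, 0.298, -0.0]
wrist_force: [0.7, -0.1, -0.0]
opening: 0.0
grasp_force: 0.0
```

```bash
python3 -m pendant '[[0,0,-0.034,0,0,0],[0,0,-0.034,0,0,0],[0,0,-0.034,0,0,0],[0,0,-0.006,0,0,0],[0,0,0,0,0,0],[0,0,0,0,0,0],[0,0,0,0,0,0],[0,0,0,0,0,0],[0,0,0,0,0,0],[0,0,0,0,0,0]]'
```

```text
time_s: 6.7
eef_pos: [0.435, -0.1055, 0.0972]
eef_rot: [0.0, 0.955, 0.298, -0.001]
wrist_force: [-20.6, 3.6, 48.7]
opening: 0.0
grasp_force: 24.4
```

```bash
python3 -m pendant '[[0,0,0.1,0,0,0],[0,0,0.108,0,0,0],[0.23,-0.04,0,0,0,0],[0.23,-0.04,0,0,0,0],[0,0,0,0,0,0],[0,0,0,0,0,0],[0,0,-0.05,0,0,0],[0,0,-0.05,0,0,0],[0,0,-0.034,0,0,0],[0,0,-0.034,0,0,0]]'
```

```text
time_s: 7.95
eef_pos: [0.5288, -0.1232, 0.1031]
eef_rot: [0.003, 0.955, 0.297, 0.002]
wrist_force: [1.9, -5.1, 6.9]
opening: -0.004
grasp_force: 3.4
```

```bash
python3 -m pendant '[[0,0,-0.034,0,0,0],[0,0,-0.006,0,0,0],[0,0,0,0,0,0],[0,0,0,0,0,0],[0,0,0,0,0,0],[0,0,0,0,0,0],[0,0,0,0,0,0],[0,0,0,0,0,0],[0,0,0,0,0,0],[0,0,0,0,0,0]]'
```

```text
time_s: 9.2
eef_pos: [0.5291, -0.1231, 0.0976]
eef_rot: [0.003, 0.955, 0.297, 0.002]
wrist_force: [-6.2, -1.2, 26.0]
opening: 0.002
grasp_force: 12.7
```

```bash
python3 -m pendant '[[0,0,-0.006,0,0,0],[0,0,0,0,0,0],[0,0,0.2,0,0,0],[0,0,0.25,0,0,0],[-0.14,0.14,0.25,0,0,0],[-0.15,0.14,0.25,0,0,0],[0,0,0,0,0,0],[0,0,0,0,0,0],[0,0,0,0,0,0],[0,0,0,0,0,0]]'
python3 - <<'E'
from h import *
c,o=wcam();w=c["color"];print(o["wrist_force"])
im=cv2.resize(w[30:280,150:410],(420,400),interpolation=2)
s=camera("side")["color"];s=cv2.resize(s[120:225,205:330],(380,400),interpolation=2)
cv2.imwrite("pics/after.png",np.hstack([im,s]))
E
```

```text
time_s: 10.45
eef_pos: [0.4704, -0.0669, 0.2782]
eef_rot: [-0.001, 0.955, 0.297, -0.001]
wrist_force: [-0.7, -0.8, -0.4]
opening: -0.002
grasp_force: 0.0
[-0.74559094 -0.820306   -0.41715227]
```

View pics/after.png

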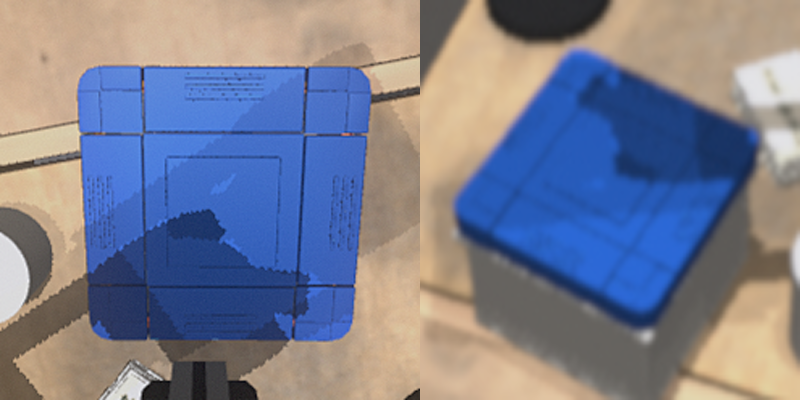

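Both views show the lid flush all round, with only thin seam lines left. Each press also ended on a firm stop at 22–49 N.

```bash
python3 -c "
from bench import ctrl
print(ctrl.hand_in())"
```

```text
the job is handed in; nothing more can be done
None
```

I pressed all three raised edges of the blue lid down to a firm stop; the lid looked flush all round afterwards, the green tub was not touched, and the job was handed in at about 10.5 s.

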